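Peel the stuck top tray off the stack and present it over the mat

TASK

The top tray of the nested stack, the one with the upright lug at one corner, is stuck: the rubber grips of the stack cling to its rim. Peel it off by lifting the lug corner first while the opposite corner still sits on the stack, leave the rest of the stack standing flat where it is, then carry the tray over the middle of the ribbed black mat and finish there holding it up in the gripper, level and still, about 15 cm above the bench and touching nothing else. Do not knock over or shift the beaker, jar or cork block.

Things in the scene. Friction and masses are not known exactly. Their poses are not given: they have to be found in the camera images.
- tray: Top tray: formed stainless steel, 180 x 140 mm (its x, y), 24 mm high without lug, 0.17 to 0.33 kg. Origin: centre of its floor's underside; z up out of the open side. Flat flange 16 mm wide, 3 mm thick, top at z = 24; sloping walls to a 112 x 72 mm floor. 14 mm square feet under the flange corners rest on the flange below. Seated, its origin is 16 mm above the stack's, axes parallel.
- lug (a point): Grip point of the lug, at x = 71, y = 53.7, z = 48 mm in the tray's frame; axes as the tray's. The lug is an upright steel plate on the flange at the tray's +x +y corner: 34 mm long along the tray's diagonal (0.647 rad from its x towards its y), 8 mm thick across the diagonal, 36 mm high (z = 24 to 60 mm). Pinch it across its thickness.
- lug_corner (a point): Underside of the tray's foot at the lug corner: x = 82, y = 62, z = 16 mm in the tray's frame. At the tray's other end two rubber grips cling to the flange's edges until these have been lifted about 6 mm there. Lifted at the lug corner, the tray levers itself out of one grip after the other.
- far_corner (a point): Underside of the tray's foot diagonally opposite the lug: x = -82, y = -62, z = 16 mm in the tray's frame. While the tray is seated this point and that of the lug corner are 32 mm above the stack's origin.
- stack: The rest of the stack: two more such trays without lugs, nested 8 mm apart and moving as one loose body of about 0.9 kg, 180 x 140 mm, 32 mm high, on four corner legs on the bench, left or right. Two sprung black rubber grips (20 mm long, at x = -70, y = +-70 to 77, top at z = 42.5 mm) each cling to the top tray with 2.5 to 4 N. Origin: centre of its underside; z up.
- mat: Fixed black ribbed rubber mat, 240 x 200 mm, 12 mm thick, on the other side of the bench. Origin: centre of its underside.
- beaker: Bystander: steel mug, 72 mm wide, 85 mm high, at the back of the bench. Origin: centre of its underside.
- jar: Bystander: closed amber glass jar, 60 mm wide, 75 mm high, at the back of the bench. Origin: centre of its underside.
- block: Bystander: cork block, 90 x 60 x 45 mm, in front of the robot between stack and mat. Origin: centre of its underside.
There are look-alikes about, which are no part of the job. Leave any blue or purple look-alike of the tray alone.

How it is judged:
By the outcome, as a careful person would: the job done as asked, in the order asked, and still so for the second after the job is handed in, while the arm keeps its last pose, push and grip.
It also fails if it takes over 42 s, if anything falls off the work surface, if the arm or the gripper's body presses on something with over 40 N, if the wrist force passes 120 N, or if a joint passes its speed limit or range.

ROBOT

A 6-joint arm with a two-finger parallel gripper is mounted at the origin on the work surface. World frame = base frame: x ahead of the robot, y to its left, z up, the work surface at z = 0. Lengths are in mm, angles in rad, forces in N, time in s.
With the tool pointing down it reaches from about 250 to 800 mm from the base axis. Payload 8.5 kg.
Tool frame: the origin (TCP) lies at the centre of the arm's flange, where the gripper is bolted on; the fingertips stand 173 mm ahead of it and the grasp point (between the pads) lies 155 mm ahead of it (manip.hold_point_z is the distance from the TCP to the grasp point, in mm); z points along the fingers, y is the line along which they close (so a half turn about z gives the same grasp; the last joint's range is limited). The gripper opens to 85 mm and grips with 20 to 120 N. Pads are 22 mm wide; open, the fingers measure 114 mm over their backs; the gripper's body (76 mm by 85 mm) begins 54 mm behind the grasp point. The pads swing forward as they close: fully open they stand 13 mm farther back than shut.
Start: joints at [-1.12, 0.238, -0.013, 1.319, 0, 1.571], TCP at [228.722, -472.529, 404.676] pointing down, gripper open.
Joint ranges: [-2.66, 2.66], [-1.03, 1.9], [-1.14, 1.46], [-1.82, 2.27], [-1.45, 1.34], [-3.14, 3.14]. Speed limits (rad/s): [2.22, 2.22, 2.79, 3.14, 3.14, 3.14].

INTERFACE

Orientations are given as a unit quaternion [x, y, z, w].
In Python, from station import manip gives the robot as it stands.
- The arm moves only by the shell command python3 -m creep 'ROWS' [FORCE]. ROWS is JSON, a list that holds one entry, the list of rows, each a list of 5 numbers: the opening, from 0 (shut) to 1 (fully open), then the shift along the tool's x, y, z in cm, then the turn about the tool's z in rad. A call has 1 to 5 rows; each row shifts and turns the commanded pose from where the row before left it, along the tool's axes as they then stand; what a row does not reach is not made up. A row lasts 1/12 s, in which the tool goes at most 41.7 mm and 7.16 degrees, less where a joint would pass 70% of its speed; a pose out of reach is approached as far as the arm can. A call is refused whole if a number of a shift passes 4.17 or a number of a turn 0.125, either way. A call with a gripper value outside its range is refused whole. The fingers move at their own pace and stop on an object; FORCE is the grip in N (left out, the last holds). Time passes only in rows, so rows that do not move let the fingers close. It gives the time, the measured TCP pose, the force, the opening and the grip force at its end, in the units of the state.
- manip.sense(): the state, without advancing time (a new reading comes with each control period).
- manip.camera(name): name is "side" or "top"; returns (picture, depth): 384x512x3 uint8, blue, green, red; 384x512 float32, mm along the optical axis (not along the pixel's ray), 0 where there is no reading.
- manip.calibration(name): a dict with "fx", "fy", "cx", "cy" (pixels), "R" (3x3) and "t" (3): a world point X has camera coordinates R X + t. Camera axes: x right, y down, z forward; pixel columns grow to the right and rows downward; lengths in mm; the calibration is good to about 2 mm. A picture is of the moment at which its call begins. calibration takes no time and is no camera call.
- manip.hand_in(): hands the job in; it is judged then, once.
The state is a dict: "t": time; "joints": joint angles; "qd": joint speeds; "joint_torque": joint torques, N m; "eef_pos": TCP position; "eef_rot": TCP orientation; "ft_force": force on the tool from outside, world axes, zero at the start; "ft_torque": the same for the moment, N m; "finger_gap": finger opening in mm; "grip_force": force on a finger pad.
Only numpy, scipy, OpenCV 4.12 (cv2) and the standard library are available. Lean on these libraries where they do the work, as an engineer would, in place of code of your own. Each camera call takes 0.05 s, during which the arm holds its last target. There are 200 camera calls.

## Working session

There is one attempt and no reset: what is moved stays moved. The work goes in short steps, Python scripts to look and compute and a shell command to move; the robot and the scene stay as the last step left them, time stands still between calls to the robot, and variables do not carry over. Pictures are saved under pics/ and viewed, at most 10 in all, crops included, and the job is handed in when it is done.

```bash
ls; mkdir -p pics
python3 - <<'E'
from station import manip
import cv2,numpy as np
for n in("top","side"):
    p,d=manip.camera(n); cv2.imwrite(f"pics/{n}0.png",p); np.save(f"pics/{n}0.npy",d)
    c=manip.calibration(n); print(n,{k:np.round(v,3).tolist() for k,v in c.items()})
s=manip.sense(); print({k:np.round(v,3).tolist() for k,v in s.items()})
E
```

```text
pics
top {'fx': 446.588, 'fy': 446.588, 'cx': 258.457, 'cy': 193.862, 'R': [[-0.015, -1.0, -0.014], [-0.994, 0.016, -0.104], [0.104, 0.012, -0.994]], 't': [0.623, 507.345, 1027.924]}
side {'fx': 391.615, 'fy': 391.615, 'cx': 259.203, 'cy': 199.308, 'R': [[-0.914, -0.406, -0.019], [-0.289, 0.682, -0.671], [0.286, -0.608, -0.741]], 't': [458.562, 194.055, 944.175]}
{'t': 0.1, 'joints': [-1.12, 0.239, -0.014, 1.319, 0.0, 1.571], 'qd': [-0.001, -0.001, 0.002, -0.001, 0.0, -0.001], 'joint_torque': [-0.001, -53.972, 34.7, 0.013, -0.0, 0.0], 'eef_pos': [228.657, -472.437, 404.154], 'eef_rot': [0.975, 0.223, -0.0, -0.001], 'ft_force': [0.155, 0.26, -0.614], 'ft_torque': [-0.045, -0.005, -0.054], 'grip_force': 0.0, 'finger_gap': 85.182}
```

View pics/top0.png

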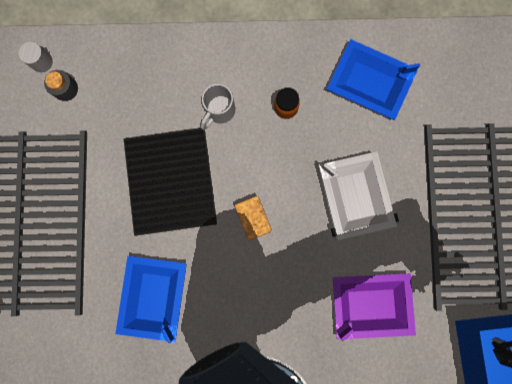

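View pics/side0.png

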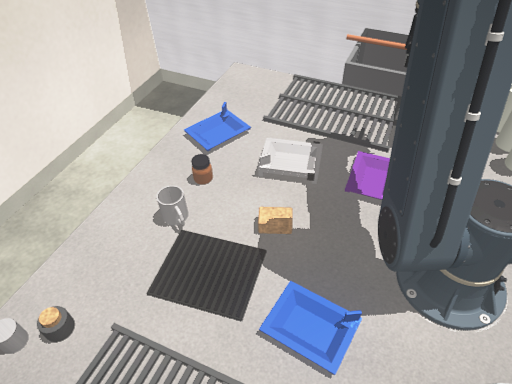

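Top view: the look-alikes are blue at (372,78), blue at (150,297) and purple at (373,306). The steel tray is at (356,194), with its lug seemingly at the (327,170) corner, and I choose that one by its description. The mat is at (170,180), the block at (253,216), the mug at (218,102) and the jar at (287,102).

```bash
cat > h.py <<'E'
import numpy as np
from station import manip
def ray(n,u,v,z):
    c=manip.calibration(n);R=np.array(c['R']);t=np.array(c['t'])
    d=R.T@np.array([(u-c['cx'])/c['fx'],(v-c['cy'])/c['fy'],1]);o=-R.T@t
    return o+d*(z-o[2])/d[2]
def pt(n,u,v,d):
    c=manip.calibration(n);R=np.array(c['R']);t=np.array(c['t'])
    return R.T@(np.array([(u-c['cx'])/c['fx']*d,(v-c['cy'])/c['fy']*d,d])-t)
def cloud(n,d):
    c=manip.calibration(n);R=np.array(c['R']);t=np.array(c['t'])
    v,u=np.mgrid[:384,:512]
    P=np.stack([(u-c['cx'])/c['fx']*d,(v-c['cy'])/c['fy']*d,d],-1)-t
    return P@R
def proj(n,X):
    c=manip.calibration(n);p=np.array(c['R'])@X+np.array(c['t'])
    return c['fx']*p[0]/p[2]+c['cx'],c['fy']*p[1]/p[2]+c['cy']
E
python3 - <<'E'
from h import *
import cv2
p=cv2.imread('pics/top0.png');d=np.load('pics/top0.npy')
a=cv2.resize(p[140:245,305:410],None,fx=5.5,fy=5.5,interpolation=cv2.INTER_CUBIC); cv2.imwrite('pics/crop.png',a)
P=cloud('top',d); Z=P[...,2]
m=np.zeros(Z.shape,bool);m[140:245,305:410]=1
f=m&(Z>30)&(Z<75)&(d>0)
print('z hist',np.histogram(Z[m&(d>0)],bins=range(-5,80,5)))
q=P[f];print(cv2.minAreaRect(q[:,:2].astype(np.float32)),np.median(q[:,2]))
l=m&(Z>52);v,u=np.nonzero(l);print('lug',l.sum(),P[l].mean(0),u.mean(),v.mean(),Z[l].max())
# mat & others
h=cv2.cvtColor(p,cv2.COLOR_BGR2HSV)
mm=np.zeros(Z.shape,np.uint8);mm[120:242,115:225]=(p[120:242,115:225].max(2)<45)
mm=cv2.morphologyEx(mm,cv2.MORPH_OPEN,np.ones((5,5)))
n,lab,st,ce=cv2.connectedComponentsWithStats(mm);i=1+st[1:,4].argmax();print('mat',st[i],ray('top',*ce[i],12))
for nm,r in dict(mug=(80,130,195,235),jar=(85,120,270,302),blk=(190,242,230,275)).items():
    k=np.zeros(Z.shape,bool);k[r[0]:r[1],r[2]:r[3]]=1;k&=(Z>30)&(d>0);q=P[k]
    print(nm,cv2.minAreaRect(q[:,:2].astype(np.float32)),q[:,2].max())
E
```

```text
z hist (array([2070, 3995,  105,    9,  742,  884,  385,  418, 1007, 1229,   43,
          8,    8,    4,    5,   21]), array([-5,  0,  5, 10, 15, 20, 25, 30, 35, 40, 45, 50, 55, 60, 65, 70, 75]))
((500.28369140625, -236.36460876464844), (180.49656677246094, 154.4242401123047), 12.259943962097168) 39.86537165085815
lug 128 [ 504.63889573 -119.45738456  400.50215916] 339.234375 178.359375 1075.0239816493959
mat [ 125  129   91  105 7855] [542.83992784 206.97680721  12.        ]
mug ((715.1954345703125, 95.74368286132812), (71.55725860595703, 98.01385498046875), 26.8976993560791) 90.96010062704617
jar ((721.269287109375, -77.08551025390625), (55.68068313598633, 55.93292999267578), 37.206607818603516) 81.83889150084879
blk ((451.84783935546875, 6.689868927001953), (90.01528930664062, 59.66014099121094), 21.133319854736328) 53.19918365544636
```

View pics/crop.png

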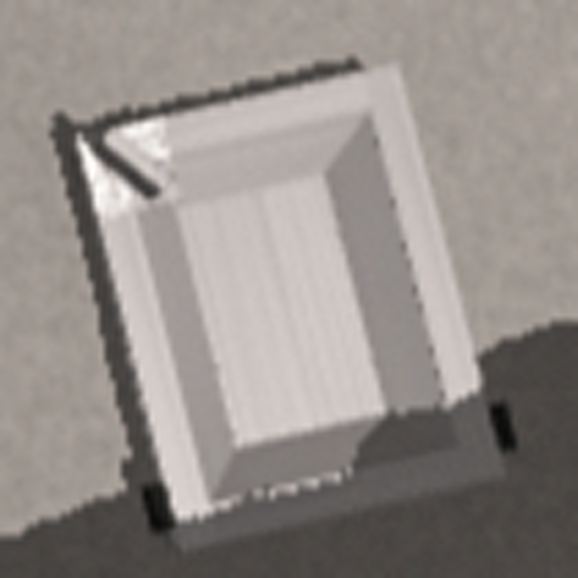

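The crop confirms it. This is the steel tray, with the lug at its upper-left corner (crop 75–155, 130–190) and the black grips at the near end (crop 157,505 and 503,428), so local +x points away from the robot.

Run:
```python
from h import *
from scipy.spatial.transform import Rotation as Ro
C=dict(TL=(75,130),TR=(398,65),BR=(505,475),BL=(180,548))
W={k:ray('top',305+(a+.5)/5.5-.5,140+(b+.5)/5.5-.5,40) for k,(a,b) in C.items()}
for k in W: print(k,W[k].round(1))
c=sum(W.values())/4
dx=W['TL']+W['TR']-W['BL']-W['BR'];dy=W['TL']+W['BL']-W['TR']-W['BR']
print('len',np.linalg.norm(dx)/2,np.linalg.norm(dy)/2,np.arctan2(dx[1],dx[0]),np.arctan2(-dy[0],dy[1]))
ya=(np.arctan2(dx[1],dx[0])+np.arctan2(-dy[0],dy[1]))/2
R=lambda v:c[:2]+np.array([[np.cos(ya),-np.sin(ya)],[np.sin(ya),np.cos(ya)]])@np.array(v)
print('c',c,'yaw',ya,'lug',R((71,53.7)),'far',R((-82,-62)),'diag dir',ya+.647)
# lug from depth, top view: heights 50..80
p,d=manip.camera('top');P=cloud('top',d);m=np.zeros(d.shape,bool);m[150:190,310:345]=1
m&=(P[...,2]>52)&(P[...,2]<85);q=P[m];print(m.sum(),q.mean(0),cv2.minAreaRect(q[:,:2].astype(np.float32))) if 0 else print(m.sum(),q.mean(0))
u,s,vt=np.linalg.svd(q[:,:2]-q[:,:2].mean(0));print('dir',np.arctan2(vt[0,1],vt[0,0]),s)
s=manip.sense();r=Ro.from_quat(s['eef_rot']).as_matrix();print(r.round(3),s['eef_pos'])
L=R((71,53.7));g=np.array([L[0],L[1],16+48+155+120]);print('delta tool cm',r.T@(g-s['eef_pos'])/10)
# wanted tool x along diag or -diag (y closes across)
for e in(0,np.pi):
  a=ya+.647+e;print('turn',-(a-np.arctan2(r[1,0],r[0,0])))
```

```text
TL [ 575.8 -148.4   40. ]
TR [ 601.5 -286.7   40. ]
BR [ 426.5 -324.    40. ]
BL [ 398.  -187.2   40. ]
len 180.4523100074799 140.16346263945505 0.2124165311605885 0.19433460067176508
c [ 500.45129731 -236.56608325   40.        ] yaw 0.20337556591617678 lug [ 559.14187732 -169.63249065] far [ 432.6638279  -313.85035714] diag dir 0.8503755659161768
82 [ 556.95029615 -168.2965784    71.74284535]
dir -2.2865630639797176 [89.44326641 22.44667769]
[[ 0.9    0.436 -0.001]
 [ 0.436 -0.9    0.001]
 [-0.    -0.001 -1.   ]] [ 228.67987257 -472.4551728   404.20824065]
delta tool cm [ 42.93874811 -12.85123634   6.53436423]
turn -0.3995595350131372
turn -3.54115218860293
```

```bash
cat > st.py <<'E'
from h import *
from scipy.spatial.transform import Rotation as Ro
import sys
g=[float(x) for x in sys.argv[1:4]];a=float(sys.argv[4])
s=manip.sense();r=Ro.from_quat(s['eef_rot']).as_matrix();hp=s['eef_pos']+155*r[:,2]
print('t',round(s['t'],2),'grasp',hp.round(1),'delta cm',(r.T@(np.array(g)-hp)/10).round(2),'turn',round(np.arctan2(r[1,0],r[0,0])-a,3),'F',np.round(s['ft_force'],1),'T',np.round(s['ft_torque'],2),'gap',round(s['finger_gap'],1),'grip',round(s['grip_force'],1))
E
python3 -m creep '[[[1,3,-0.9,0,0],[1,3,-0.9,0,0],[1,3,-0.9,0,0],[1,3,-0.9,0,0],[1,3,-0.9,0,0]]]'
python3 -m creep '[[[1,3,-0.9,0,0],[1,3,-0.9,0,0],[1,3,-0.9,0,0],[1,3,-0.9,0,0],[1,3,-0.9,0,0]]]'
python3 -m creep '[[[1,3,-0.9,0,0],[1,3,-0.9,0,0],[1,3,-0.9,0,0],[1,3,-0.9,0,0],[1,0.9,-0.2,0,0]]]'
python3 -m creep '[[[1,0,0,0,-0.1],[1,0,0,0,-0.1],[1,0,0,0,-0.1],[1,0,0,0,-0.1],[1,0,0,0,0]]]'
python3 st.py 558.7 -169.2 130 0.85
```

```text
t: 0.57
eef_pos: [344.9, -365.6, 404.5]
eef_rot: [0.975, 0.223, -0.0, -0.0]
ft_force: [0.9, -1.4, -0.2]
finger_gap: 85.4
grip_force: 0.0
t: 0.98
eef_pos: [460.5, -259.5, 404.6]
eef_rot: [0.975, 0.224, -0.0, -0.0]
ft_force: [0.4, -0.3, 0.6]
finger_gap: 85.5
grip_force: 0.0
t: 1.4
eef_pos: [561.5, -167.7, 404.0]
eef_rot: [0.974, 0.225, 0.0, -0.0]
ft_force: [-0.4, -0.3, 0.1]
finger_gap: 85.2
grip_force: 0.0
t: 1.82
eef_pos: [558.9, -170.6, 404.4]
eef_rot: [0.91, 0.415, -0.0, -0.0]
ft_force: [-0.3, 0.6, 0.6]
finger_gap: 85.5
grip_force: 0.0
t 1.82 grasp [ 558.7 -170.6  249.4] delta cm [ 0.11 -0.09 11.94] turn 0.005 F [-0.3  0.6  0.6] T [-0.03 -0.01 -0.03] gap 85.5 grip 0.0
```

```bash
python3 -m creep '[[[1,0.1,-0.1,3,0],[1,0,0,3,0],[1,0,0,3,0],[0.6,0,0,3,0],[0.4,0,0,2,0]]]' 20 >/dev/null
python3 -m creep '[[[0.3,0,0,1.5,0],[0.3,0,0,1.5,0],[0.3,0,0,1.2,0],[0.3,0,0,0,0],[0.3,0,0,0,0]]]'
python3 st.py 558.7 -169.2 66 0.85
python3 - <<'E'
from h import *
import cv2
p,d=manip.camera('side');u,v=map(int,proj('side',np.array([558,-169,66])));print(u,v)
x,y=u-60,v-45;cv2.imwrite('pics/s1.png',cv2.resize(p[y:y+90,x:x+120],None,fx=6,fy=6,interpolation=cv2.INTER_CUBIC))
E
```

```text
t: 2.65
eef_pos: [558.6, -169.1, 222.3]
eef_rot: [0.911, 0.412, -0.001, -0.001]
ft_force: [-0.0, -0.3, 0.1]
finger_gap: 25.8
grip_force: 0.0
t 2.65 grasp [ 558.4 -169.    67.3] delta cm [0.01 0.03 0.13] turn -0.002 F [-0.  -0.3  0.1] T [-0.03  0.01 -0.01] gap 25.8 grip 0.0
264 156
```

View pics/s1.png

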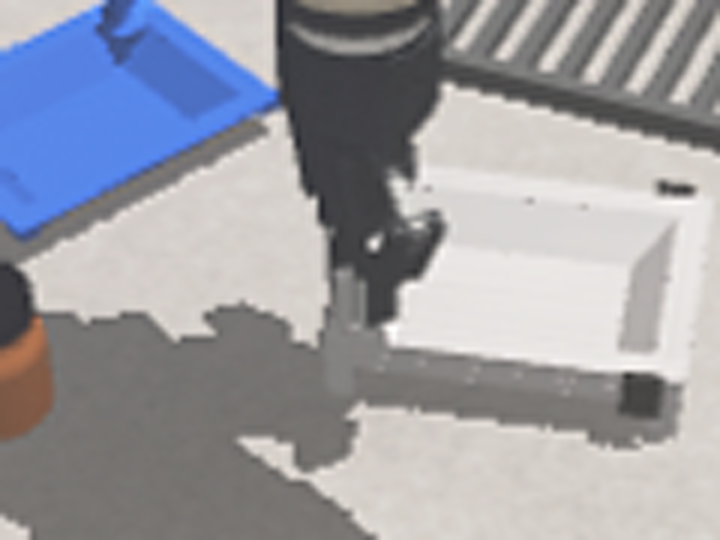

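The fingers straddle the lug (crop 350,290), and the tray is still seated. I'll close gently.

```bash
python3 -m creep '[[[0.2,0,0,0,0],[0.15,0,0,0,0],[0.12,0,0,0,0],[0.1,0,0,0,0],[0.08,0,0,0,0]]]' 20
python3 -m creep '[[[0.04,0,0,0,0],[0,0,0,0,0],[0,0,0,0,0],[0,0,0,0,0],[0,0,0,0,0]]]' 30
python3 st.py 558.7 -169.2 66 0.85
```

```text
t: 3.12
eef_pos: [558.8, -168.7, 223.2]
eef_rot: [0.911, 0.413, 0.0, -0.0]
ft_force: [-2.8, 2.9, 5.1]
finger_gap: 7.9
grip_force: 19.9
t: 3.53
eef_pos: [558.8, -168.7, 223.3]
eef_rot: [0.911, 0.413, 0.0, -0.0]
ft_force: [-3.4, 2.9, 6.3]
finger_gap: 7.3
grip_force: 32.0
t 3.53 grasp [ 558.8 -168.7   68.3] delta cm [-0.05  0.03  0.23] turn 0.001 F [-3.4  2.9  6.3] T [0.51 0.67 0.07] gap 7.3 grip 32.0
```

```bash
python3 -m creep '[[[0,0,-0.05,0,0],[0,-0.02,0,-0.15,0],[0,-0.02,0,-0.15,0],[0,-0.03,0,-0.15,0],[0,-0.03,0,-0.15,0]]]' 30
python3 -m creep '[[[0,-0.03,0,-0.15,0],[0,-0.03,0,-0.15,0],[0,-0.03,0,-0.15,0],[0,-0.03,0,-0.15,0],[0,-0.04,0,-0.15,0]]]'
python3 -m creep '[[[0,-0.04,0,-0.15,0],[0,-0.04,0,-0.15,0],[0,0,0,0,0]]]'
python3 st.py 558.7 -169.2 66 0.85
cat > look.py <<'E'
from h import *
import cv2,sys
k=sys.argv[1]
ps={n:manip.camera(n) for n in('side','top')}
out=[]
for n,q,s in(('side',(520,-220,60),110),('top',(500,-230,60),110)):
    p,d=ps[n];u,v=map(int,proj(n,np.array(q)))
    if len(sys.argv)>3:u,v=map(int,proj(n,np.array([float(x) for x in sys.argv[2:5]])))
    x=max(0,min(512-s,u-s//2));y=max(0,min(384-s,v-s//2));print(n,x,y)
    out.append(cv2.resize(p[y:y+s,x:x+s],(395,395),interpolation=cv2.INTER_CUBIC))
    np.savez(f'pics/{n}{k}.npz',p=p,d=d)
cv2.imwrite(f'pics/l{k}.png',np.hstack(out))
E
python3 look.py 1
```

```text
t: 3.95
eef_pos: [558.0, -169.4, 228.5]
eef_rot: [0.911, 0.413, -0.0, -0.0]
ft_force: [0.8, 1.3, -6.2]
finger_gap: 7.4
grip_force: 30.5
t: 4.37
eef_pos: [556.8, -170.7, 236.3]
eef_rot: [0.911, 0.413, -0.0, -0.0]
ft_force: [0.6, -0.7, -5.2]
finger_gap: 7.4
grip_force: 30.4
t: 4.62
eef_pos: [556.3, -171.3, 239.6]
eef_rot: [0.911, 0.413, 0.0, 0.0]
ft_force: [0.9, 0.6, -5.0]
finger_gap: 7.3
grip_force: 30.3
t 4.62 grasp [ 556.4 -171.3   84.6] delta cm [0.31 0.04 1.86] turn 0.001 F [ 0.9  0.6 -5. ] T [ 0.23 -0.4  -0.01] gap 7.3 grip 30.3
side 227 95
top 301 138
```

View pics/l1.png

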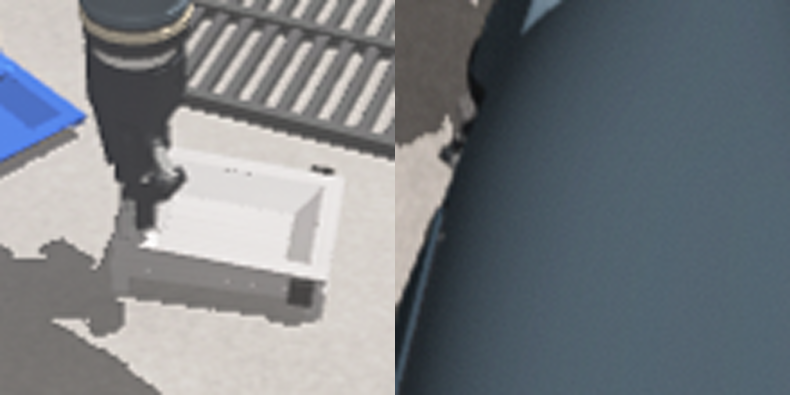

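Side view: the lug corner is raised (crop 150,240) and a gap is visible at the near rim. The grips are at (322,170) and (300,290). I'll measure the tilt from depth.

```bash
cat > tilt.py <<'E'
from h import *
import sys
d=np.load(f'pics/side{sys.argv[1]}.npz')['d'] if len(sys.argv)>1 else manip.camera('side')[1]
u0,u1,v0,v1=[int(x) for x in sys.argv[2:6]] if len(sys.argv)>2 else (278,306,151,164)
q=cloud('side',d)[v0:v1,u0:u1].reshape(-1,3)
A=np.c_[q[:,:2]-[500,-236],np.ones(len(q))]
w=np.ones(len(q),bool)
for _ in range(8):
    s=np.linalg.lstsq(A[w],q[w,2],rcond=None)[0];e=abs(q[:,2]-A@s);w=e<max(2,2*np.median(e))
print('n',w.sum(),len(q),'slope xy',s[:2].round(3),'z at tray centre',s[2].round(1),'res',np.std(q[w,2]-A[w]@s).round(2),
 'along diag',(s[:2]@[.66,.751]).round(3),'across',(s[:2]@[-.751,.66]).round(3))
E
python3 tilt.py 1
python3 - <<'E'
from h import *
d=np.load('pics/side1.npz')['d'];P=cloud('side',d)
# far flange (crop 327..340,180..270), near rim etc: print points
for a,b in((335,185),(328,225),(318,268),(240,258),(200,163),(270,172)):
    u,v=227+a/3.59,95+b/3.59; print((a,b),P[int(round(v)),int(round(u))].round(1))
E
```

```text
n 310 364 slope xy [0.048 0.049] z at tray centre 26.0 res 1.24 along diag 0.068 across -0.004
(335, 185) [ 428.7 -304.8   38. ]
(328, 225) [ 418.1 -252.7   38.8]
(318, 268) [ 406.3 -197.2   41.7]
(240, 258) [ 467.9 -177.1   48.7]
(200, 163) [ 543.7 -280.8   47.9]
(270, 172) [ 485.  -294.6   43.9]
```

```bash
python3 -m creep '[[[0,-0.04,0,-0.15,0],[0,-0.04,0,-0.15,0],[0,-0.04,0,-0.15,0],[0,-0.04,0,-0.15,0],[0,-0.04,0,-0.15,0]]]'
python3 -m creep '[[[0,-0.04,0,-0.15,0],[0,-0.04,0,-0.15,0],[0,-0.04,0,-0.15,0],[0,-0.04,0,-0.15,0],[0,-0.04,0,-0.15,0]]]'
python3 st.py 558.7 -169.2 66 0.85; python3 look.py 2; python3 tilt.py 2
```

```text
t: 5.13
eef_pos: [555.1, -172.7, 246.9]
eef_rot: [0.911, 0.413, 0.0, -0.0]
ft_force: [1.6, 1.8, -4.1]
finger_gap: 7.8
grip_force: 30.3
t: 5.55
eef_pos: [553.7, -174.1, 254.3]
eef_rot: [0.911, 0.413, -0.0, -0.0]
ft_force: [-0.2, 3.5, -3.1]
finger_gap: 7.7
grip_force: 30.7
t 5.55 grasp [ 553.6 -174.1   99.3] delta cm [0.7  0.06 3.33] turn 0.001 F [-0.2  3.5 -3.1] T [ 1.08 -0.28 -0.27] gap 7.7 grip 30.7
side 227 95
top 301 138
n 266 364 slope xy [0.092 0.126] z at tray centre 34.0 res 0.98 along diag 0.156 across 0.014
```

View pics/l2.png

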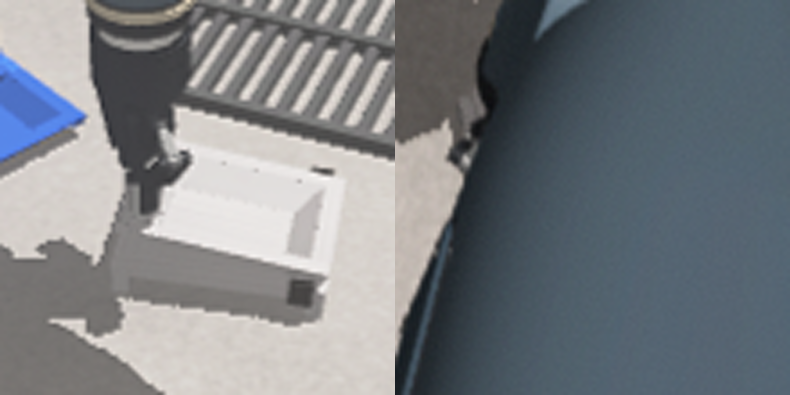

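Side view: tray tilted about 0.156 rad. The rim has cleared the near grip (crop 300,292), the far corner is still down and the stack hasn't moved. The second grip sits beside the pivot foot, so I'll keep pivoting along the arc to lever it out.

```bash
python3 -m creep '[[[0,-0.07,0,-0.22,0],[0,-0.08,0,-0.22,0],[0,-0.08,0,-0.22,0],[0,-0.09,0,-0.22,0],[0,-0.09,0,-0.22,0]]]'
python3 -m creep '[[[0,-0.1,0,-0.22,0],[0,-0.1,0,-0.22,0],[0,-0.1,0,-0.22,0],[0,-0.11,0,-0.22,0],[0,-0.11,0,-0.22,0]]]'
python3 -m creep '[[[0,-0.11,0,-0.22,0],[0,-0.11,0,-0.22,0],[0,0,0,0,0]]]'
python3 st.py 558.7 -169.2 66 0.85; python3 look.py 3; python3 tilt.py 3
```

```text
t: 6.07
eef_pos: [550.9, -177.4, 265.4]
eef_rot: [0.911, 0.413, -0.0, -0.0]
ft_force: [0.5, 3.2, -2.4]
finger_gap: 7.4
grip_force: 30.8
t: 6.48
eef_pos: [547.6, -181.3, 276.5]
eef_rot: [0.911, 0.413, 0.0, -0.0]
ft_force: [0.1, 4.2, -2.2]
finger_gap: 7.3
grip_force: 31.0
t: 6.73
eef_pos: [546.1, -183.1, 281.1]
eef_rot: [0.911, 0.413, 0.0, 0.0]
ft_force: [0.5, 3.6, -1.8]
finger_gap: 7.3
grip_force: 31.3
t 6.73 grasp [ 546.2 -183.1  126.1] delta cm [1.87 0.03 6.01] turn 0.001 F [ 0.5  3.6 -1.8] T [ 1.18 -0.15 -0.36] gap 7.3 grip 31.3
side 227 95
top 301 138
n 258 364 slope xy [0.101 0.557] z at tray centre 48.8 res 3.67 along diag 0.485 across 0.292
```

View pics/l3.png

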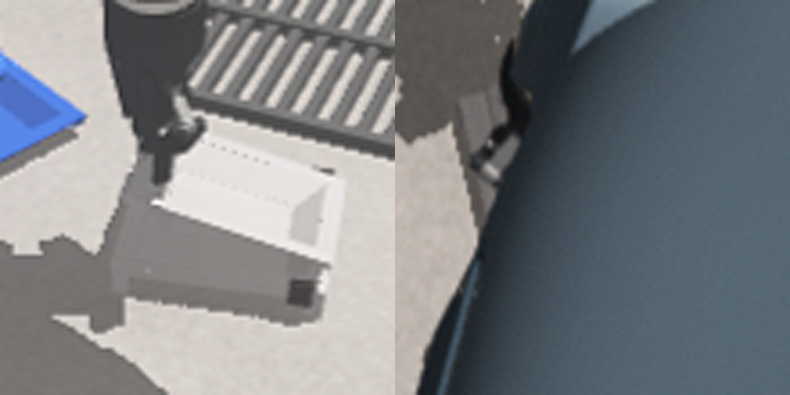

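Side view: near side of the tray well up (crop 330,262), far corner still by the far grip (322,172), and the stack is flat and unmoved. I'll pivot further.

```bash
python3 -m creep '[[[0,-0.1,0,-0.22,0],[0,-0.1,0,-0.22,0],[0,-0.1,0,-0.22,0],[0,-0.12,0,-0.22,0],[0,-0.12,0,-0.22,0]]]'
python3 -m creep '[[[0,-0.13,0,-0.22,0],[0,-0.13,0,-0.22,0],[0,-0.14,0,-0.22,0],[0,-0.14,0,-0.22,0],[0,-0.14,0,-0.22,0]]]'
python3 st.py 558.7 -169.2 66 0.85; python3 look.py 4
python3 - <<'E'
from h import *
d=np.load('pics/side4.npz')['d'];P=cloud('side',d)
for a,b in((335,185),(328,225),(322,170),(300,292),(318,300)):
    u,v=227+a/3.59,95+b/3.59; print((a,b),P[int(round(v)),int(round(u))].round(1))
E
```

```text
t: 7.25
eef_pos: [542.4, -187.1, 291.7]
eef_rot: [0.911, 0.413, -0.0, -0.0]
ft_force: [-0.2, 2.3, -3.6]
finger_gap: 7.7
grip_force: 31.1
t: 7.67
eef_pos: [538.0, -192.2, 302.8]
eef_rot: [0.911, 0.413, -0.0, -0.0]
ft_force: [-1.2, 2.3, -2.5]
finger_gap: 7.5
grip_force: 31.3
t 7.67 grasp [ 538.  -192.2  147.8] delta cm [3.09 0.05 8.18] turn 0.001 F [-1.2  2.3 -2.5] T [ 0.88  0.07 -0.36] gap 7.5 grip 31.3
side 227 95
top 301 138
(335, 185) [ 426.1 -294.    47.3]
(328, 225) [ 410.4 -220.5   68. ]
(322, 170) [ 444.4 -322.2   39.8]
(300, 292) [ 413.6 -175.4   33.9]
(318, 300) [ 400.6 -187.5   15.6]
```

View pics/l4.png

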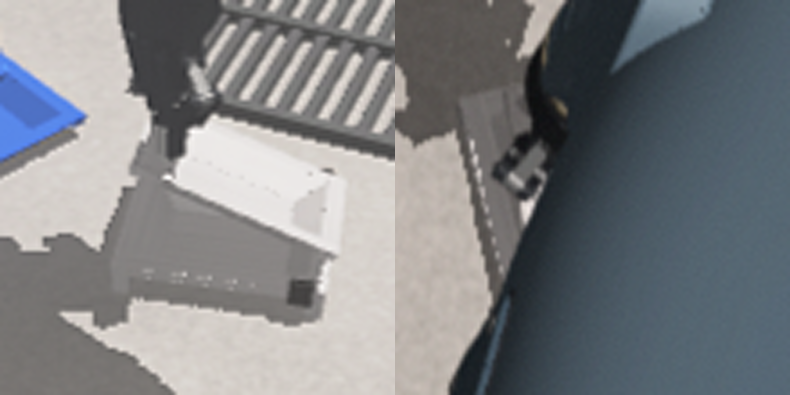

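The side view shows a tilt of about 0.43 rad with the far corner still down and the stack flat. I'll clamp hard and lift straight to clear the last grip.

```bash
python3 -m creep '[[[0,0,0,0,0],[0,0,0,0,0],[0,0,0,-0.2,0],[0,0,0,-0.3,0],[0,0,0,-0.3,0]]]' 110
python3 -m creep '[[[0,0,0,-0.4,0],[0,0,0,-0.4,0],[0,0,0,-0.4,0],[0,0,0,-0.4,0],[0,0,0,-0.4,0]]]'
python3 st.py 558.7 -169.2 66 0.85; python3 look.py 5
python3 - <<'E'
from h import *
d=np.load('pics/side5.npz')['d'];P=cloud('side',d)
for a,b in((335,185),(328,225),(322,170),(300,292),(318,300)):
    u,v=227+a/3.59,95+b/3.59; print((a,b),P[int(round(v)),int(round(u))].round(1))
E
```

```text
t: 8.18
eef_pos: [538.3, -192.3, 310.9]
eef_rot: [0.911, 0.413, -0.0, 0.001]
ft_force: [0.2, -0.2, -2.8]
finger_gap: 5.9
grip_force: 107.8
t: 8.6
eef_pos: [538.2, -192.1, 331.2]
eef_rot: [0.911, 0.413, 0.0, 0.0]
ft_force: [-0.4, 0.4, -2.6]
finger_gap: 6.1
grip_force: 107.8
t 8.6 grasp [ 538.2 -192.1  176.2] delta cm [ 3.08  0.03 11.02] turn 0.001 F [-0.4  0.4 -2.6] T [ 0.17 -0.13 -0.04] gap 6.1 grip 107.8
side 227 95
top 301 138
(335, 185) [ 414.8 -246.8   87.8]
(328, 225) [ 403.3 -191.3   94.6]
(322, 170) [ 433.2 -277.6   77.3]
(300, 292) [ 413.9 -176.4   33. ]
(318, 300) [ 399.8 -184.1   19. ]
```

View pics/l5.png

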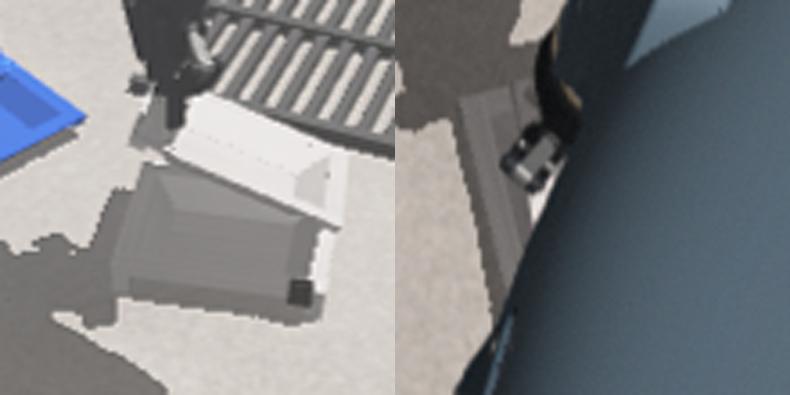

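The tray is free (about 2.6 N hanging, no sideways load), and the stack stands flat in place with its grip at (300,292). Next I raise it and carry it over the mat.

```bash
python3 -m creep '[[[0,0,0,-1,0],[0,0,0,-1.5,0],[0,0,0,-1.5,0],[0,0,0,-1.5,0],[0,0,0,-0.5,0]]]' 
python3 -m creep '[[[0,0.6,-0.4,0,0],[0,1.2,-0.9,0,0],[0,1.8,-1.3,0,0],[0,1.8,-1.3,0,0],[0,1.8,-1.3,0,0]]]' >/dev/null
python3 -m creep '[[[0,1.8,-1.3,0,0],[0,1.8,-1.3,0,0],[0,1.8,-1.3,0,0],[0,1.8,-1.3,0,0],[0,1.8,-1.3,0,0]]]'
python3 -m creep '[[[0,1.8,-1.3,0,0],[0,1.8,-1.3,0,0],[0,1.8,-1.3,0,0],[0,1.8,-1.3,0,0],[0,1.8,-1.3,0,0]]]' >/dev/null
python3 -m creep '[[[0,1.8,-1.3,0,0],[0,1.8,-1.3,0,0],[0,1.8,-1.3,0,0],[0,1.8,-1.3,0,0],[0,1.6,-1.3,0,0]]]' 
python3 -m creep '[[[0,1,-0.8,0,0],[0,0.5,-0.4,0,0],[0,0,0,0,0]]]' 
python3 st.py 579 249 130 0.85; python3 look.py 6 540 200 100
```

```text
t: 9.12
eef_pos: [538.4, -192.1, 393.2]
eef_rot: [0.911, 0.413, 0.001, 0.001]
ft_force: [0.7, 0.0, -2.1]
finger_gap: 5.6
grip_force: 107.9
t: 9.95
eef_pos: [556.6, 8.5, 389.6]
eef_rot: [0.911, 0.413, -0.001, -0.0]
ft_force: [-0.2, 0.7, -2.8]
finger_gap: 5.7
grip_force: 107.8
t: 10.78
eef_pos: [576.3, 228.1, 389.5]
eef_rot: [0.911, 0.413, -0.001, -0.0]
ft_force: [-0.1, -0.3, -2.8]
finger_gap: 6.0
grip_force: 107.8
t: 11.03
eef_pos: [577.2, 246.8, 389.9]
eef_rot: [0.911, 0.413, -0.001, -0.0]
ft_force: [-0.1, -1.1, -2.8]
finger_gap: 5.9
grip_force: 107.7
t 11.03 grasp [577.1 246.8 234.9] delta cm [ 0.3   0.   10.49] turn 0.002 F [-0.1 -1.1 -2.8] T [ 0.12 -0.12 -0.06] gap 5.9 grip 107.7
side 153 190
top 109 122
```

View pics/l6.png

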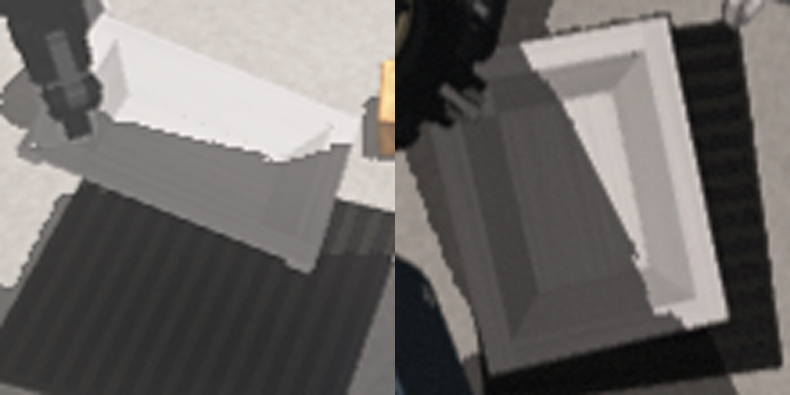

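The tray is over the mat, clear of everything: lug under the gripper at the left, low corner toward (310,270) in the side crop. Now the tilt.

```bash
cat > tilt2.py <<'E'
from h import *
from scipy.spatial.transform import Rotation as Ro
import cv2,sys
# flat floor plane of tray from top depth; ROI args u0 u1 v0 v1
u0,u1,v0,v1=map(int,sys.argv[1:5])
p,d=manip.camera('top');q=cloud('top',d)[v0:v1,u0:u1].reshape(-1,3)
c=q[:,:2].mean(0);A=np.c_[q[:,:2]-c,np.ones(len(q))];w=np.ones(len(q),bool)
for _ in range(10):
    s=np.linalg.lstsq(A[w],q[w,2],rcond=None)[0];e=abs(q[:,2]-A@s);w=e<max(1.5,2*np.median(e))
print('n',w.sum(),len(q),'c',c.round(1),'z',s[2].round(1),'slope',s[:2].round(3),'res',np.std(e[w]).round(2),'along',(s[:2]@[.66,.751]).round(3),'across',(s[:2]@[.751,-.66]).round(3))
E
python3 tilt2.py 152 172 155 190
python3 - <<'E'
from h import *
d=np.load('pics/top6.npz')['d'];P=cloud('top',d)
for a,b in((275,28),(325,312),(100,368),(140,50)):
    u,v=109+a/3.59,122+b/3.59; print((a,b),P[int(round(v)),int(round(u))].round(1))
E
```

```text
n 579 700 c [542.9 193.1] z 153.5 slope [0.29  0.342] res 0.67 along 0.448 across -0.008
(275, 28) [668.5 167.5  10.1]
(325, 312) [466.  116.  131.7]
(100, 368) [433.  241.4 160.4]
(140, 50) [609.  210.2 200.9]
```

```bash
python3 -m creep '[[[0,0.2,0,1.5,0],[0,0,0,2.5,0],[0,0,0,2.5,0],[0,0,0,2,0],[0,0,0,1,0]]]' >/dev/null
python3 -m creep '[[[0,0,0,0.5,0],[0,0,0,0.2,0],[0,0,0,0.2,0],[0,0,0,0.2,0],[0,0,0,0,0]]]'
python3 -m creep '[[[0,0,0,0.2,0],[0,0,0,0.2,0],[0,0,0,0.2,0],[0,0,0,0,0]]]'
python3 st.py 579 249 123 0.85
```

```text
t: 12.02
eef_pos: [579.1, 247.2, 285.3]
eef_rot: [0.911, 0.413, 0.001, -0.0]
ft_force: [0.2, -0.0, -3.2]
finger_gap: 6.0
grip_force: 107.7
t: 12.35
eef_pos: [579.3, 247.6, 279.3]
eef_rot: [0.911, 0.413, 0.001, -0.0]
ft_force: [2.6, 3.8, 4.1]
finger_gap: 6.0
grip_force: 108.6
t 12.35 grasp [579.7 247.8 124.3] delta cm [ 0.05 -0.13  0.13] turn 0.001 F [2.6 3.8 4.1] T [ 0.09 -0.08 -0.04] gap 6.0 grip 108.6
```

```bash
python3 -m creep '[[[0,0,0,0,0],[0,0,0,0,0],[0,0.22,0,0.3,0],[0,0.22,0,0.3,0],[0,0.22,0,0.3,0]]]' 30
python3 -m creep '[[[0,0.22,0,0.3,0],[0,0.22,0,0.3,0],[0,0.18,0,0.3,0],[0,0.18,0,0.3,0],[0,0.18,0,0.3,0]]]'
python3 -m creep '[[[0,0.18,0,0.3,0],[0,0.18,0,0.3,0],[0,0.14,0,0.3,0],[0,0.14,0,0.3,0],[0,0.14,0,0.3,0]]]'
python3 -m creep '[[[0,0.14,0,0.3,0],[0,0.14,0,0.3,0],[0,0,0,0,0]]]'
python3 st.py 602 274 60 0.85; python3 tilt2.py 152 172 155 190
```

```text
t: 12.77
eef_pos: [582.9, 251.9, 269.5]
eef_rot: [0.911, 0.413, -0.0, 0.0]
ft_force: [1.8, -1.0, 6.0]
finger_gap: 5.7
grip_force: 108.5
t: 13.18
eef_pos: [589.9, 259.6, 254.6]
eef_rot: [0.911, 0.413, 0.0, 0.0]
ft_force: [3.5, 4.0, 7.0]
finger_gap: 6.1
grip_force: 108.8
t: 13.6
eef_pos: [594.8, 265.4, 239.4]
eef_rot: [0.911, 0.413, -0.0, 0.0]
ft_force: [2.0, -0.1, 6.1]
finger_gap: 5.9
grip_force: 108.6
t: 13.85
eef_pos: [596.5, 267.5, 232.7]
eef_rot: [0.911, 0.413, -0.001, -0.0]
ft_force: [0.5, 1.1, 1.7]
finger_gap: 6.1
grip_force: 108.2
t 13.85 grasp [596.3 267.4  77.7] delta cm [ 0.87 -0.    1.77] turn 0.001 F [0.5 1.1 1.7] T [-0.11  0.19 -0.  ] gap 6.1 grip 108.2
n 525 700 c [562.9 222.3] z 24.2 slope [0.056 0.092] res 1.02 along 0.106 across -0.019
```

```bash
python3 -m creep '[[[0,0.1,0,0.3,0],[0,0.1,0,0.3,0],[0,0.1,0,0.3,0],[0,0.1,0,0.3,0],[0,0.07,0,0.2,0]]]'
python3 -m creep '[[[0,0.05,0,0.15,0],[0,0,0,0,0],[0,0,0,0,0]]]'
python3 st.py 602 274 60 0.85; python3 tilt2.py 152 172 155 190
```

```text
t: 14.32
eef_pos: [600.0, 271.3, 219.6]
eef_rot: [0.911, 0.413, 0.0, -0.0]
ft_force: [-3.5, -0.2, 19.8]
finger_gap: 5.9
grip_force: 111.1
t: 14.57
eef_pos: [599.9, 271.3, 219.6]
eef_rot: [0.911, 0.413, 0.0, 0.0]
ft_force: [-3.9, -1.4, 17.2]
finger_gap: 5.8
grip_force: 111.0
t 14.57 grasp [600.  271.4  64.6] delta cm [ 0.33 -0.02  0.46] turn 0.001 F [-3.9 -1.4 17.2] T [-0.75  1.3  -0.11] gap 5.8 grip 111.0
n 528 700 c [564.1 224. ] z 16.7 slope [0.003 0.041] res 1.05 along 0.033 across -0.024
```

```bash
cat > tilt3.py <<'E'
from h import *
from scipy.spatial.transform import Rotation as Ro
import numpy as np
s=manip.sense();r=Ro.from_quat(s['eef_rot']).as_matrix();g=s['eef_pos']+155*r[:,2]
ya=np.arctan2(r[1,0],r[0,0])-.647
D=[manip.camera('top')[1] for _ in range(3)];P=cloud('top',np.median(D,0))
def fit(q,tag):
    c=q[:,:2].mean(0);A=np.c_[q[:,:2]-c,np.ones(len(q))];w=np.ones(len(q),bool)
    for _ in range(12):
        f=np.linalg.lstsq(A[w],q[w,2],rcond=None)[0];e=abs(q[:,2]-A@f);w=e<max(1.5,2*np.median(e))
    print(tag,'n',w.sum(),len(q),'c',c.round(0),'z',f[2].round(1),'along/across',(f[:2]@[.66,.751]).round(3),(f[:2]@[.751,-.66]).round(3),'res',q[w,2].std().round(2))
R=np.array([[np.cos(ya),-np.sin(ya)],[np.sin(ya),np.cos(ya)]])
L=(P[...,:2]-g[:2])@R+[71,53.7]; x,y=L[...,0],L[...,1]; Z=P[...,2]
zf=g[2]-48
m=(abs(x)<50)&(abs(y)<30)&(abs(Z-zf)<15); fit(P[m],'floor')
m=(abs(x)<92)&(abs(y)<72)&((abs(x)>76)|(abs(y)>56))&~((x>30)&(y>10))&(abs(Z-zf-24)<15);fit(P[m],'flange')
for nm,a,b in(('-x-y',-82,-62),('-x+y',-82,62),('+x-y',82,-62)):
    k=(np.hypot(x-a,y-b)<7)&(abs(Z-zf-24)<15);print(nm,k.sum(),np.median(Z[k]).round(1),end=' ')
m=(P[...,0]>440)&(P[...,0]<650)&(abs(P[...,1]+50)<80)&(abs(Z)<7);fit(P[m],'\nbench')
c=g[:2]+R@[-71,-53.7];print('tray centre',c.round(1),'origin z if gripped at 48:',zf.round(1))
E
python3 tilt3.py
```

```text
floor n 815 1034 c [541. 204.] z 16.4 along/across -0.001 -0.006 res 0.85
flange n 1009 1224 c [524. 184.] z 37.3 along/across -0.003 0.001 res 0.88
-x-y 26 37.5 -x+y 27 37.0 +x-y 25 37.0 
bench n 4256 5147 c [552. -56.] z 0.9 along/across 0.001 -0.001 res 0.92
tray centre [541.4 204.4] origin z if gripped at 48: 16.7
```

```bash
python3 -m creep '[[[0,0,0,0,0],[0,0,0,-0.1,0],[0,0,0,-0.1,0],[0,0,0,-0.2,0],[0,0,0,-0.3,0]]]' 120
python3 -m creep '[[[0,0,0,-0.5,0],[0,0,0,-0.8,0],[0,0,0,-1.2,0],[0,0,0,-1.2,0],[0,0,0,-1.2,0]]]'
python3 -m creep '[[[0,0.1,0,-1.2,0],[0,0.1,0,-1.2,0],[0,0,0,-1.2,0],[0,0,0,-1.2,0],[0,0,0,-1.2,0]]]'
python3 -m creep '[[[0,0,0,-1,0],[0,0,0,-0.7,0],[0,0,0,-0.4,0],[0,0,0,0,0],[0,0,0,0,0]]]'
python3 st.py 602 274 198 0.85; python3 tilt3.py
```

```text
t: 15.18
eef_pos: [599.8, 271.2, 224.1]
eef_rot: [0.911, 0.413, -0.001, -0.0]
ft_force: [0.2, -0.5, -2.9]
finger_gap: 5.7
grip_force: 117.2
t: 15.6
eef_pos: [600.1, 271.4, 275.1]
eef_rot: [0.911, 0.413, 0.0, -0.0]
ft_force: [0.9, -0.2, -2.2]
finger_gap: 6.0
grip_force: 117.2
t: 16.02
eef_pos: [601.3, 272.9, 335.3]
eef_rot: [0.911, 0.413, 0.0, -0.0]
ft_force: [-0.9, 0.7, -3.4]
finger_gap: 5.9
grip_force: 117.3
t: 16.43
eef_pos: [601.3, 272.8, 354.9]
eef_rot: [0.911, 0.413, -0.0, -0.0]
ft_force: [0.6, 0.3, -3.4]
finger_gap: 5.9
grip_force: 117.3
t 16.43 grasp [601.3 272.8 199.9] delta cm [ 0.14 -0.02  0.19] turn 0.001 F [ 0.6  0.3 -3.4] T [ 0.13 -0.2  -0.02] gap 5.9 grip 117.3
floor n 1095 1342 c [542. 206.] z 149.8 along/across 0.011 0.0 res 0.82
flange n 1368 1611 c [526. 185.] z 170.5 along/across 0.009 -0.0 res 0.88
-x-y 37 169.7 -x+y 32 170.2 +x-y 34 171.0 
bench n 4192 5151 c [552. -56.] z 0.9 along/across 0.001 -0.0 res 0.91
tray centre [542.6 205.9] origin z if gripped at 48: 151.9
```

```bash
python3 -m creep '[[[0,0,0,-0.1,0],[0,0,0,-0.1,0],[0,0,0,0,0],[0,0,0,0,0],[0,0,0,0,0]]]' >/dev/null
python3 -m creep '[[[0,0,0,0,0],[0,0,0,0,0],[0,0,0,0,0],[0,0,0,0,0],[0,0,0,0,0]]]' >/dev/null
python3 tilt3.py
python3 - <<'E'
from h import *
import cv2
p,d=manip.camera('top');P=cloud('top',d);Z=P[...,2]
for nm,(x,y,r,lo,hi) in dict(stack=(500,-236,130,26,50),mug=(715,95,75,30,100),jar=(721,-77,55,30,90),blk=(452,7,70,30,60)).items():
    k=(np.hypot(P[...,0]-x,P[...,1]-y)<r)&(Z>lo)&(Z<hi);q=P[k]
    print(nm,k.sum(),np.round(cv2.minAreaRect(q[:,:2].astype(np.float32))[0],1),'median z',np.median(q[:,2]).round(1))
s=manip.sense();print(s['t'],np.abs(s['qd']).max(),s['grip_force'])
E
```

```text
floor n 1121 1354 c [542. 206.] z 152.4 along/across 0.012 -0.0 res 0.8
flange n 1354 1619 c [527. 185.] z 172.9 along/across 0.011 -0.0 res 0.93
-x-y 37 172.0 -x+y 34 172.7 +x-y 35 173.4 
bench n 4264 5159 c [552. -56.] z 0.9 along/across 0.001 0.001 res 0.95
tray centre [542.7 205.9] origin z if gripped at 48: 154.1
stack 2363 [ 500.3 -236.1] median z 32.3
mug 662 [715.6  95.9] median z 70.2
jar 580 [721.3 -77.1] median z 74.8
blk 999 [451.9   6.8] median z 45.7
17.6167 0.00047866077500382555 117.25412964820862
```

The tray is level and stable at about 150 mm over the mat centre, and nothing else has moved.

```bash
python3 -c "from station import manip;print(manip.hand_in())"
```

```text
the job is handed in; nothing more can be done
None
```

I peeled the tray off lug corner first and handed it in held about 15 cm up over the mat centre, level to about 0.01 rad and still, with stack, beaker, jar and block unmoved; on the way I set it down briefly on the mat to level it.

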